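Clear the cheese press

TASK

A block of cheese is stuck in the square steel sleeve of the sandwich press. Slide the gate at the sleeve's shelf end open to its stop and leave it open, then take the wooden pusher from its tray and, foot first from the sleeve's other end, push the block all the way out onto the shelf. Lay the pusher flat back in its tray and set the cheese down, without dropping it, lying on one of its long sides in the middle of the wooden cutting board; leave the rolls, cartons, mug and jar where they are.

Things in the scene. Friction and masses are not known exactly. Their poses are not given: they have to be found in the camera images.
- press: The press, fixed. Origin: the table surface below the sleeve's centre; own +x runs along the bore to the shelf (the way to push), z up. Sleeve: square steel tube from x=-55 mm (open inlet) to +55 mm (outlet), outer 54 x 64 mm, top 127 mm above the table. Base plate x=-60 to +170, y=-50 to +50 mm, 10 mm high. A spring roller housing juts 37 mm from the -y wall at x=0.
- bore (a point): Centre of the sleeve's bore, on its axis, 95 mm above the table; axes as press. The bore is 110 mm long, 46 mm wide (y) and 56 mm high; walls 4 mm; a slot about 18 mm wide along the roof shows the cheese. A spring roller in the -y wall holds the cheese: pushing it takes about 5 to 15 N.
- shelf (a point): Middle of the open outfeed shelf, on its upper face, 67 mm above the table; axes as press. The shelf goes on flush from the bore's floor, 54 mm wide, from the outlet (press x=55 mm) to x=165 mm, with a lip 9 mm high at its end and no side walls.
- gate (a joint): Slide gate, a flat plate 4 mm thick across the sleeve's outlet (press x=57 to 61 mm). Value in m: 0 shut, 0.055 at its open stop; opens towards the press's own +y. Must be at least 0.048 for the cheese to pass. Takes about 2 N and stays where it is left.
- gate_post (a point): Grip point of the gate's handle: an upright black square post, 14 x 14 mm, its top 15 mm above this point and its foot 57 mm below. The point lies 130 mm above the table, at press x=59 mm, y=60 mm plus the gate's value, and moves with the gate.
- cheese_center (a point): Centre of the cheese, a firm cream block 70 mm long (own x, along the bore at the start), 42 mm wide (own y) and 52 mm high (own z), about 150 g. When it is out it stands on the shelf between gate and lip, its centre 26 mm above the shelf.
- pusher_handle (a point): Centre of the pusher's handle. The pusher is wooden, 200 mm long, about 120 g: a square handle 34 x 34 mm and 70 mm long, a round shaft 20 mm thick, and a square foot 34 x 34 mm, 12 mm thick. Own x points along it from handle to foot. Lying, its axis is 17 mm above what it lies on.
- pusher_mid (a point): The pusher's mid-length, on its axis, 65 mm from the handle's centre.
- pusher_foot (a point): Centre of the pusher's foot face (its front end), 165 mm from the handle's centre.
- pusher: The pusher as a whole; origin on its underside at mid-length, own x towards the foot.
- cheese: The cheese as a whole; origin at the centre of its underside.
- tray: Shallow metal tray, fixed, 260 mm (own x) by 150 mm (own y), walls 4 mm thick; origin at the centre of its underside; its inner floor is 4 mm above the table and its rim 14 mm above the table. The pusher starts in it, its foot roughly towards the tray's +x.
- board_top (a point): Centre of the upper face of the wooden cutting board, fixed, 170 mm (own x) by 120 mm (own y), 12 mm thick.
- roll_a: Bystander: a bread roll, 110 mm long, 60 mm wide, 57 mm high, near the robot on the tray's side. Origin at the centre of its underside.
- roll_b: Bystander: a bread roll like roll_a, beyond the press. Origin at the centre of its underside.
- roll_c: Bystander: a bread roll like roll_a, beyond the shelf end of the press. Origin at the centre of its underside.
- juice_a: Bystander: a small drink carton with a straw, 42 x 62 mm, 105 mm high, beyond the press. Origin at the centre of its underside.
- juice_b: Bystander: a drink carton like juice_a, beyond the tray. Origin at the centre of its underside.
- mug: Bystander: a white mug, 76 mm across, 85 mm high, handle on its own +y side, near the robot on the board's side. Origin at the centre of its underside.
- jar: Bystander: a glass jar, 66 mm across, 100 mm high, beyond the press. Origin at the centre of its underside.
There are look-alikes about, which are no part of the job. There is more than one size of the part that bears board_top; the job needs the largest. Leave any purple look-alike of the cheese alone.

How it is judged:
On the way, in this order (a step that is already met when the one before it is completed fails the run):
1. the gate is slid open (value over 0.048) (value of joint gate above 0.048 m), for 0.1 s.
2. the cheese is pushed wholly out of the sleeve's outlet, onto the shelf, with the pusher's foot inside the bore behind it (x of cheese_center in the frame of press between 0.088 and 0.16 m and z of cheese_center in the frame of press between 0.08 and 0.11 m and x of pusher_foot in the frame of press between 0.03 and 0.115 m and y of pusher_foot in the frame of bore between -0.015 and 0.015 m and z of pusher_foot in the frame of bore between -0.02 and 0.02 m), for 0.1 s.
3. the pusher lies flat in its tray, released (x of pusher_mid in the frame of tray between -0.05 and 0.05 m and y of pusher_mid in the frame of tray between -0.055 and 0.055 m and z of pusher_mid in the frame of tray between 0.014 and 0.026 m and angle between pusher_mid's own x axis and vertical between 1.52 and 1.62 rad and contact force between the fingers and pusher below 0.1 N and linear speed of pusher below 0.03 m/s), for 0.2 s.
4. the cheese lies on the board, released (x of cheese_center in the frame of board_top between -0.055 and 0.055 m and y of cheese_center in the frame of board_top between -0.04 and 0.04 m and z of cheese_center in the frame of board_top between 0.016 and 0.031 m and angle between cheese_center's own x axis and vertical between 1.45 and 1.69 rad and contact force between the fingers and cheese below 0.1 N and linear speed of cheese below 0.03 m/s), for 0.2 s.
At the end, for the whole second after the job is handed in: Gate open (value over 0.048); pusher lying flat in its tray, its mid-length within 50 mm lengthwise and 55 mm crosswise of the tray's centre; cheese lying on a long side on the board, its centre within 55 mm (board x) and 40 mm (board y) of the board's centre; both released and at rest (all of step 3 and all of step 4 and value of joint gate above 0.048 m); the robot touches nothing.
It fails at once if a bystander is moved by more than 30 mm (distance of any of roll_a, roll_b, roll_c, juice_a, juice_b, mug, jar from where it was at the start of the episode above 0.03 m).
It fails at once if the cheese is dropped or thrown (faster than 0.8 m/s out of the fingers) (linear speed of cheese above 0.8 m/s and contact force between the fingers and cheese below 0.05 N).
It also fails if it takes over 64 s, if anything falls off the work surface, if the arm or the gripper's body presses on something with over 40 N, if the wrist force passes 120 N, or if a joint passes its speed limit or range.

ROBOT

A 6-joint arm with a two-finger parallel gripper is mounted at the origin on the work surface. World frame = base frame: x ahead of the robot, y to its left, z up, the work surface at z = 0. Lengths are in m, angles in rad, forces in N, time in s.
With the tool pointing down it reaches from about 0.35 to 0.775 m from the base axis. Payload 7.3 kg.
Tool frame: the origin (TCP) lies at the very end of the fingers, on their centre line; the grasp point (between the pads) lies 19 mm behind it (robot.pinch_z is the distance from the TCP to the grasp point, in m); z points along the fingers, y is the line along which they close (so a half turn about z gives the same grasp; the last joint's range is limited). The gripper opens to 92 mm and grips with 3 to 60 N. Pads are 19 mm wide; open, the fingers measure 130 mm over their backs; the gripper's body (75 mm by 190 mm) begins 47 mm behind the grasp point.
Start: joints at [-1.462, 0.342, 1.524, -0, 1.275, -0.146], TCP at [0.132, -0.508, 0.227] pointing down, gripper open.
Joint ranges: [-2.53, 2.53], [-0.77, 2.02], [0.04, 2.7], [-1, 4.14], [0.28, 2.66], [-3.11, 3.11]. Speed limits (rad/s): [2.57, 2.57, 3.14, 3.14, 3.14, 3.14].

INTERFACE

Orientations are given as [roll, pitch, yaw] about the fixed x, y, z axes, in that order (R = Rz(yaw) Ry(pitch) Rx(roll)).
In Python, from cell import robot gives the robot as it stands.
- The arm moves only by the tool move_arm, never from a script. Its argument "motion" is a list of rows, each a list of 6 numbers: the shift along the tool's x, y, z in units of 0.1 m (1.0 is 0.1 m), then the turn, a rotation vector about the tool's x, y, z in units of pi rad (1.0 is pi rad). In form: [[dx, dy, dz, rx, ry, rz], ...]. A call has 1 to 12 rows; each row is the pose to reach, as a shift and turn from the pose commanded when the call began, along the tool's axes at that moment, turning the shorter way round; what a row does not reach only later rows make up. A row lasts 1/8 s, in which the tool goes at most 62.5 mm and 10.7 degrees, less where a joint would pass 70% of its speed; a pose out of reach is approached as far as the arm can. A call with a number of a shift or a turn outside -1 to 1 is refused whole. A call with a gripper value outside its range is refused whole. "fingers" is the opening, from -1 (shut) to 1 (fully open), set as the call begins (left out, the last holds). The fingers move at their own pace and stop on an object; "newtons" is the grip in N (left out, the last holds). Time passes only in rows, so rows that repeat a pose let the fingers close. It gives the time, the measured TCP pose, the force, the opening and the grip force at its end, in the units of the state.
- robot.observe(): the state, without advancing time (a new reading comes with each control period).
- robot.read_camera(name): name is "scene" or "top" or "wrist"; returns a dict with "image" (400x640x3 uint8, red, green, blue), "range_z" (400x640 float32, m along the optical axis (not along the pixel's ray), 0 where there is no reading), "vfov" (degrees; the focal length in pixels is half the picture's height over the tangent of half this angle, whatever the lens; pixels are square), "cx", "cy" (the principal point, pixels), "k1" (the pictures are not rectified: a ray, as slopes to the right and down, at radius r is drawn at 1 + k1 r^2 times it, then the intrinsics apply), "extrinsics" (4x4, takes a point from camera to world coordinates); the wrist camera has in their place "hand_eye" (4x4, takes a point from camera to tool coordinates, whose origin is the TCP and whose axes are the flange's). Camera axes: x right, y up, looking along -z (the intrinsics and any distortion apply to the point x, -y, -z); pixel columns grow to the right and rows downward; lengths in m; the calibration is good to about 2 mm. A picture is of the moment at which its call begins: read the wrist's pose just before it.
- robot.hand_in(): hands the job in; it is judged then, once.
The state is a dict: "time": time; "qpos": joint angles; "qvel": joint speeds; "joint_efforts": joint torques, N m; "tool_pos": TCP position; "tool_rot": TCP orientation; "contact_force": force on the tool from outside, world axes, zero at the start; "torque": the same for the moment, N m; "opening": finger opening in m; "grip_force": force on a finger pad.
Only numpy, scipy, OpenCV 4.12 (cv2) and the standard library are available. Lean on these libraries where they do the work, as an engineer would, in place of code of your own. Each camera call takes 0.05 s, during which the arm holds its last target. There are 200 camera calls.

## Working session

There is one attempt and no reset: what is moved stays moved. The work goes in short steps, Python scripts to look and compute and a tool call to move; the robot and the scene stay as the last step left them, time stands still between calls to the robot, and variables do not carry over. Pictures are saved under pics/ and viewed, at most 10 in all, crops included, and the job is handed in when it is done.

Besides the shell and the picture viewer there is one more tool, called after "Call:" as name([rows], argument=value, ...), one row to a line, values as JSON. move_arm: Moves the arm, as the interface text tells. Shifts and turns lie within -1 to 1; 1 stands for 0.1 m of shift or pi rad of turn. Its arguments: {"type":"object","properties":{"motion":{"type":"array"},"fingers":{"type":"number"},"newtons":{"type":"number"}},"required":["motion"]}

```bash
mkdir -p pics; cat > h.py <<'E'
import numpy as np, cv2
from cell import robot
from scipy.spatial.transform import Rotation as R
def cam(n):
    s=robot.observe(); c=robot.read_camera(n)
    if n=='wrist':
        T=np.eye(4);T[:3,:3]=R.from_euler('xyz',s['tool_rot']).as_matrix();T[:3,3]=s['tool_pos']
        c['T']=T@c['hand_eye']
    else: c['T']=np.array(c['extrinsics'])
    return c
def rays(c,uv):
    f=200/np.tan(np.radians(c['vfov'])/2)
    K=np.array([[f,0,c['cx']],[0,f,c['cy']],[0,0,1]])
    p=cv2.undistortPoints(np.array(uv,float).reshape(-1,1,2),K,np.array([c['k1'],0,0,0.])).reshape(-1,2)
    return np.c_[p[:,0],-p[:,1],-np.ones(len(p))]
def onz(c,uv,z):
    d=rays(c,uv)@c['T'][:3,:3].T; o=c['T'][:3,3]
    return o+d*((z-o[2])/d[:,2])[:,None]
def cloud(c):
    v,u=np.mgrid[0:400,0:640]; uv=np.c_[u.ravel(),v.ravel()]
    p=rays(c,uv)*c['range_z'].ravel()[:,None]
    return (p@c['T'][:3,:3].T+c['T'][:3,3]).reshape(400,640,3)
def save(im,n): cv2.imwrite('pics/'+n,cv2.cvtColor(im,cv2.COLOR_RGB2BGR))
E
python3 - <<'E'
from h import *
a=cam('top');b=cam('scene')
import pickle;pickle.dump((a,b),open('first.pkl','wb'))
save(a['image'],'top.png');save(b['image'],'scene.png')
for c in(a,b):print(c['vfov'],c['k1'],np.round(c['T'],3).tolist())
print(robot.observe(),robot.pinch_z)
E
```

```text
48.67341582049233 -0.06619334253298721 [[0.012, 0.996, -0.092, 0.436], [-1.0, 0.013, 0.004, 0.004], [0.005, 0.092, 0.996, 1.228], [0.0, 0.0, 0.0, 1.0]]
53.31472794704354 -0.04161640013580017 [[0.11, -0.602, 0.791, 1.409], [0.994, 0.065, -0.088, -0.069], [0.001, 0.796, 0.605, 0.749], [0.0, 0.0, 0.0, 1.0]]
{'time': 0.1, 'qpos': array([-1.46201237e+00,  3.42662438e-01,  1.52492474e+00, -7.43668703e-06,
        1.27537316e+00, -1.45989653e-01]), 'qvel': array([-0.00058214, -0.00339471, -0.00029034, -0.00067023, -0.00120113,
        0.00092974]), 'joint_efforts': array([ 1.34045338e-03, -4.32002878e+01, -2.44694817e+01,  7.18088890e-02,
        5.25118271e-02, -5.02151545e-05]), 'tool_pos': array([ 0.13229925, -0.50768826,  0.22610844]), 'tool_rot': array([-3.14023849e+00, -1.91922782e-04,  2.54775649e-01]), 'contact_force': array([0.67747547, 0.0046134 , 0.15098455]), 'torque': array([ 0.03509382,  0.02756019, -0.02304053]), 'grip_force': 0.0, 'opening': 0.09188734386494729} 0.0188
```

View pics/top.png

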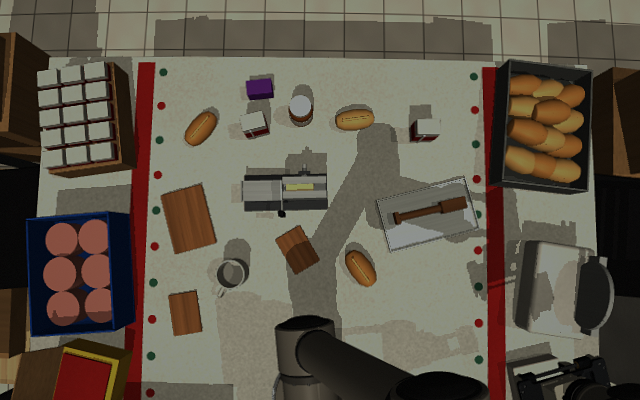

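View pics/scene.png

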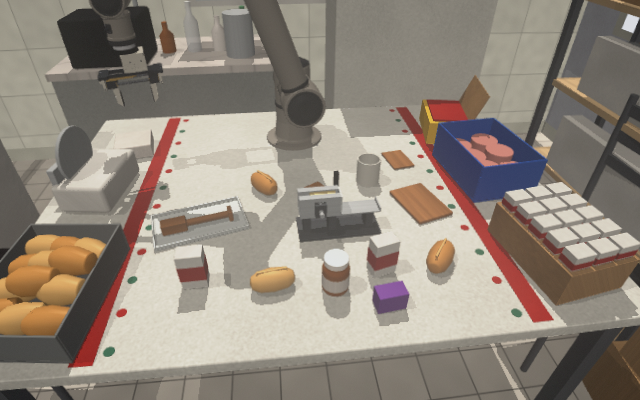

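The top view shows the press at (285,192), with its shelf to the left (world +y), its inlet to the right and the gate post at (282,214), so press +y points toward the robot.

Candidates:
- **Board:** (188,218) is the largest and my choice. (297,250) and (185,312) are smaller.
- **Cheese:** the cream block in the sleeve slot at (299,187) is the one. The purple block at (260,88) is the decoy.
- **Pusher:** there is only one, in the tray, with its handle at (453,205) and its foot at (397,217).

```bash
python3 - <<'E'
from h import *
import pickle
a,b=pickle.load(open('first.pkl','rb'))
P=cloud(a);im=a['image'];hsv=cv2.cvtColor(im,cv2.COLOR_RGB2HSV)
def roi(x0,y0,x1,y1):
    m=np.zeros((400,640),bool);m[y0:y1,x0:x1]=1;return m
def rect(p,n):
    r=cv2.minAreaRect(p[:,:2].astype(np.float32)*1000);print(n,len(p),np.round(r[0],1),np.round(r[1],1),round(r[2],2))
def lg(m):
    n,l,s,_=cv2.connectedComponentsWithStats(m.astype(np.uint8));return l==1+s[1:,4].argmax()
for n,c in(('top',a),('scene',b)):
    Q=cloud(c);r=(Q[...,0]>.3)&(Q[...,0]<.6)&(Q[...,1]>-.1)&(Q[...,1]<.25)
    for zl,zh in((.12,.134),(.06,.074),(.005,.015),(.135,.155)):
        m=r&(Q[...,2]>zl)&(Q[...,2]<zh)
        if m.sum()>8: rect(Q[lg(m)],f'{n} press {zl}')
brown=(hsv[...,0]<20)&(hsv[...,1]>90)
def outl(m,z,n,c=a):
    k,_=cv2.findContours(m.astype(np.uint8),cv2.RETR_EXTERNAL,cv2.CHAIN_APPROX_NONE)
    k=max(k,key=cv2.contourArea).reshape(-1,2); p=onz(c,k,z); rect(p,n)
outl(lg(brown&roi(155,170,222,262)),.012,'board')
m=lg(brown&roi(375,185,480,240));outl(m,.021,'pusher')
p=onz(a,np.argwhere(m)[:,::-1],.03)[:,:2];print('pusher mean',p.mean(0))
outl(lg(brown&roi(437,190,470,217)&m),.038,'handle');outl(lg(brown&roi(390,205,403,230)&m),.038,'foot')
m=(P[...,2]>.007)&(P[...,2]<.03)&roi(370,170,485,255);rect(P[m],'tray')
for n,zz in(('top',a),('scene',b)):
    Q=cloud(zz);m=(Q[...,2]>.02)&(Q[...,2]<.045)&(Q[...,1]<-.15)&(Q[...,1]>-.5)&(Q[...,0]>.3)&(Q[...,0]<.5)
    if m.sum()>20: rect(Q[lg(m)],n+' pusher cloud')
x=cv2.resize(im[140:265,150:490],None,fx=2.3,fy=2.3,interpolation=2);save(cv2.convertScaleAbs(x,alpha=1.6),'crop.png')
E
```

```text
top press 0.12 741 [555.9  36.5] [ 54.2 115.1] 2.51
top press 0.06 773 [552.2 150.4] [ 54.2 102.9] 2.21
top press 0.005 1060 [397.3  53.1] [114.3  81.7] 31.26
top press 0.135 35 [487.8  90.1] [12.3 13. ] 0.32
scene press 0.12 490 [558.6  36. ] [ 59.6 115.5] 1.87
scene press 0.06 524 [556.  125.3] [ 57.3 148.5] 2.95
scene press 0.005 1159 [556.8  86.1] [229.7  88.7] 89.24
scene press 0.135 30 [493.9  89.3] [15.  13.2] 10.21
board 195 [476.7 356.1] [169.4 119.5] 16.45
pusher 167 [ 508.8 -309.8] [ 33.2 206.3] 13.74
pusher mean [ 0.51037459 -0.31587586]
handle 74 [ 522.  -363.7] [32.7 83.4] 13.74
foot 35 [ 486.  -217.3] [24.4 29.8] 89.88
tray 1130 [ 507.3 -309.4] [225.  311.5] 1.35
top pusher cloud 218 [ 485.1 -261.7] [ 30.  106.2] 2.02
scene pusher cloud 74 [ 492.8 -234.9] [25.6 45.9] 19.14
```

View pics/crop.png

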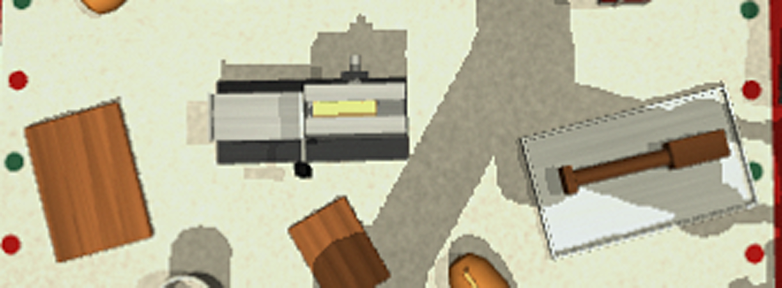

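The crop confirms the choices: the cream cheese shows in the slot at about (345,107), the gate post is at (303,170), the large board is at (88,180), and the pusher's foot is at (567,180) and handle at (700,150). Now I move to above the gate post.

Call:
move_arm([
  [0.5, -0.5, 0, 0, 0, 0.034],
  [1, -1, 0, 0, 0, 0.069],
  [1, -1, 0, 0, 0, 0.069],
  [1, -1, 0, 0, 0, 0.069],
])

```text
time: 0.6
tool_pos: [0.2043, -0.386, 0.227]
tool_rot: [3.141, 0.0, 0.041]
contact_force: [-0.4, 0.0, -0.8]
opening: 0.0921
grip_force: 0.0
```

Call:
move_arm([
  [0.4, -0.47, 0, 0, 0, 0],
  [0.8, -0.93, 0, 0, 0, 0],
  [0.8, -0.93, 0, 0, 0, 0],
])

```text
time: 0.98
tool_pos: [0.2819, -0.289, 0.2268]
tool_rot: [3.142, -0.0, 0.043]
contact_force: [-0.4, -0.5, 0.8]
opening: 0.0918
grip_force: 0.0
```

Call:
move_arm([
  [0.4, -0.47, 0, 0, 0, 0],
  [0.8, -0.93, 0, 0, 0, 0],
  [0.8, -0.93, 0, 0, 0, 0],
])

```text
time: 1.35
tool_pos: [0.3586, -0.1933, 0.2267]
tool_rot: [3.141, -0.0, 0.043]
contact_force: [-0.3, -0.4, 0.3]
opening: 0.092
grip_force: 0.0
```

Call:
move_arm([
  [0.3, -0.47, 0, 0, 0, 0],
  [0.6, -0.93, 0, 0, 0, 0],
  [0.6, -0.93, 0, 0, 0, 0],
])

```text
time: 1.72
tool_pos: [0.4145, -0.0989, 0.2265]
tool_rot: [3.141, -0.0, 0.041]
contact_force: [-0.4, -0.7, -0.7]
opening: 0.0921
grip_force: 0.0
```

Call:
move_arm([
  [0.25, -0.47, 0, 0, 0, 0],
  [0.5, -0.93, 0, 0, 0, 0],
  [0.5, -0.93, 0, 0, 0, 0],
])

```text
time: 2.1
tool_pos: [0.4609, -0.0046, 0.2264]
tool_rot: [3.141, -0.0, 0.04]
contact_force: [0.3, -0.9, 0.1]
opening: 0.0917
grip_force: 0.0
```

```bash
python3 - <<'E'
from h import *
s=robot.observe();print(s['time'],s['tool_pos'],s['tool_rot'])
c=cam('wrist');save(c['image'],'w1.png');P=cloud(c)
import pickle;pickle.dump(c,open('w1.pkl','wb'))
print(np.round(c['T'],3).tolist())
def rect(p,n):
    r=cv2.minAreaRect(p[:,:2].astype(np.float32)*1000);print(n,len(p),np.round(r[0],1),np.round(r[1],1),round(r[2],2))
r=(P[...,0]>.3)&(P[...,0]<.65)&(P[...,1]>-.1)&(P[...,1]<.25)
for a,b in((.122,.132),(.062,.072),(.137,.152)):
    m=r&(P[...,2]>a)&(P[...,2]<b)
    n,l,st,_=cv2.connectedComponentsWithStats(m.astype(np.uint8))
    for i in range(1,n):
        if st[i,4]>150: rect(P[l==i],(a,st[i,:4].tolist(),round(P[l==i][:,2].mean(),4)))
E
```

```text
2.1 [ 0.46086981 -0.00459825  0.22636903] [ 3.14103280e+00 -7.87382718e-05  3.97316576e-02]
[[0.039, 0.968, 0.249, 0.527], [-0.999, 0.038, 0.009, -0.002], [-0.0, -0.249, 0.968, 0.385], [0.0, 0.0, 0.0, 1.0]]
(0.122, [203, 41, 143, 27], np.float64(0.1278)) 3708 [574.2  35.1] [ 18.6 112.3] 1.97
(0.122, [206, 90, 139, 25], np.float64(0.1278)) 3217 [538.2  33.9] [ 17.9 112.5] 1.84
(0.062, [108, 55, 96, 60], np.float64(0.068)) 5257 [551.9 156.2] [53.8 86.6] 2.17
(0.062, [307, 67, 33, 24], np.float64(0.0678)) 761 [564.6  -5.3] [21.2 31.3] 2.06
(0.137, [191, 154, 22, 19], np.float64(0.1447)) 375 [489.1  89.6] [13.9 14. ] 1.41
```

View pics/w1.png

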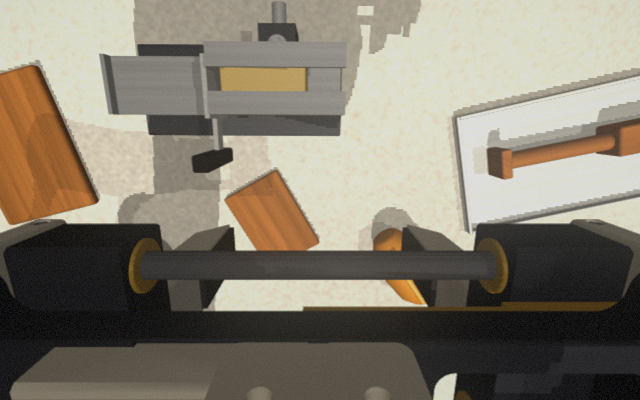

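The wrist view shows the post at (212,158), the cheese in the roof slot at (262,78), and the pusher's foot at (500,163). Now I grip the post and open the gate.

Call:
move_arm([
  [0.16, -0.47, 0, 0, 0, 0],
  [0.32, -0.93, 0, 0, 0, 0],
  [0.32, -0.93, 0, 0, 0, 0],
  [0.32, -0.93, 0.5, 0, 0, 0],
  [0.32, -0.93, 1, 0, 0, 0],
  [0.32, -0.93, 1, 0, 0, 0],
])

```text
time: 2.9
tool_pos: [0.4856, 0.0872, 0.124]
tool_rot: [3.141, 0.008, 0.035]
contact_force: [-0.1, 0.4, 0.0]
opening: 0.092
grip_force: 0.0
```

Call:
move_arm([
  [0, 0, 0.14, 0, 0, 0],
  [0, 0, 0.14, 0, 0, 0],
  [0, 0, 0.14, 0, 0, 0],
  [0, 0, 0.14, 0, 0, 0],
  [0, 0, 0.14, 0, 0, 0],
  [0, 0, 0.14, 0, 0, 0],
  [0, 0, 0.14, 0, 0, 0],
  [0, 0, 0.14, 0, 0, 0],
], fingers=-1, newtons=12)

```text
time: 3.9
tool_pos: [0.488, 0.0901, 0.1126]
tool_rot: [3.141, 0.0, 0.038]
contact_force: [0.6, -0.1, -0.4]
opening: 0.0166
grip_force: 0.0
```

```bash
python3 -c "
from h import *
s=robot.observe();print(s['time'],s['tool_pos'],s['opening'],s['grip_force'],s['contact_force'])"
```

```text
3.9 [0.48799279 0.09006836 0.11264174] 0.01659058259391281 0.0 [ 0.57099469 -0.08635283 -0.40160274]
```

Call:
move_arm([
  [0, 0, 0, 0, 0, 0],
  [0, 0, 0, 0, 0, 0],
  [-0.05, 0, 0, 0, 0, 0],
  [-0.15, 0, 0, 0, 0, 0],
  [-0.25, 0, 0, 0, 0, 0],
  [-0.35, 0, 0, 0, 0, 0],
  [-0.45, 0, 0, 0, 0, 0],
  [-0.53, 0, 0, 0, 0, 0],
  [-0.56, 0, 0, 0, 0, 0],
  [-0.56, 0, 0, 0, 0, 0],
])

```text
time: 5.15
tool_pos: [0.4361, 0.0876, 0.1134]
tool_rot: [3.141, -0.009, 0.038]
contact_force: [11.8, -3.2, -8.3]
opening: 0.0137
grip_force: 12.0
```

Call:
move_arm([
  [0, 0, 0, 0, 0, 0],
  [0, 0, 0, 0, 0, 0],
  [0, 0, 0, 0, 0, 0],
  [0, 0, -0.4, 0, 0, 0],
  [0, 0, -1, 0, 0, 0],
  [0, 0, -1, 0, 0, 0],
], fingers=0.3)

```text
time: 5.9
tool_pos: [0.4344, 0.0882, 0.2167]
tool_rot: [-3.142, -0.009, 0.038]
contact_force: [-0.3, 0.4, -1.1]
opening: 0.0598
grip_force: 0.0
```

```bash
python3 - <<'E'
from h import *
s=robot.observe();print(s['time'],s['tool_pos'],s['tool_rot'],s['opening'])
def rect(p,n):
    r=cv2.minAreaRect(p[:,:2].astype(np.float32)*1000);print(n,len(p),np.round(r[0],1),np.round(r[1],1),round(r[2],2))
for n in('wrist','scene'):
    c=cam(n);P=cloud(c);save(c['image'],'g_'+n+'.png')
    m=(P[...,0]>.37)&(P[...,0]<.52)&(P[...,1]>.05)&(P[...,1]<.13)&(P[...,2]>.139)&(P[...,2]<.15)
    if m.sum()>5: rect(P[m],n+' post')
E
```

```text
5.9 [0.43436841 0.08821688 0.21666548] [-3.14156575 -0.00901211  0.03831976] 0.05975836157035962
wrist post 320 [439.9  88.2] [13.2 13.3] 2.15
scene post 17 [443.8  87.3] [11.5 10.3] 82.56
```

Call:
move_arm([
  [0, 0.5, 0, 0, 0, 0],
  [0, 1, 0, 0, 0, 0],
  [0, 1, 0, 0, 0, 0],
], fingers=1)

```text
time: 6.38
tool_pos: [0.4351, -0.0142, 0.211]
tool_rot: [-3.141, 0.003, 0.034]
contact_force: [0.2, 1.2, -0.3]
opening: 0.0848
grip_force: 0.0
```

Call:
move_arm([
  [0, 0.5, 0, 0, 0, 0],
  [0, 1, 0, 0, 0, 0],
  [0, 1, 0, 0, 0, 0],
])

```text
time: 6.75
tool_pos: [0.4393, -0.1133, 0.2113]
tool_rot: [-3.141, 0.002, 0.034]
contact_force: [-0.4, 0.9, 0.3]
opening: 0.0917
grip_force: 0.0
```

Call:
move_arm([
  [0, 0.5, 0, 0, 0, 0],
  [0, 1, 0, 0, 0, 0],
  [0, 1, 0, 0, 0, 0],
])

```text
time: 7.12
tool_pos: [0.4434, -0.2125, 0.2115]
tool_rot: [-3.14, 0.001, 0.036]
contact_force: [-0.3, -0.3, 0.2]
opening: 0.0919
grip_force: 0.0
```

Call:
move_arm([
  [0, 0.5, 0, 0, 0, 0],
  [0, 1, 0, 0, 0, 0],
  [0, 1, 0, 0, 0, 0],
  [0, 1, 0, 0, 0, 0],
])

```text
time: 7.62
tool_pos: [0.4474, -0.3093, 0.2119]
tool_rot: [-3.139, 0.001, 0.039]
contact_force: [-0.4, -0.1, 0.1]
opening: 0.0916
grip_force: 0.0
```

```bash
python3 - <<'E'
from h import *
s=robot.observe();print(s['time'],s['tool_pos'],s['tool_rot'])
c=cam('wrist');P=cloud(c);im=c['image'];save(im,'w2.png')
hsv=cv2.cvtColor(im,cv2.COLOR_RGB2HSV)
brown=(hsv[...,0]<20)&(hsv[...,1]>90)
def rect(p,n):
    r=cv2.minAreaRect(p[:,:2].astype(np.float32)*1000);print(n,len(p),np.round(r[0],1),np.round(r[1],1),round(r[2],2))
r=(P[...,0]>.42)&(P[...,0]<.6)&(P[...,1]>-.46)&(P[...,1]<-.15)
m=r&(P[...,2]>.012)&brown
n,l,st,_=cv2.connectedComponentsWithStats(m.astype(np.uint8))
i=1+st[1:,4].argmax();Q=P[l==i];rect(Q,'pusher');print(st[i])
t=Q[Q[:,2]>.035];rect(t,'hi')
for nme,g in(('handle',t[t[:,1]<-.3]),('foot',t[t[:,1]>-.26])): rect(g,nme);print(g[:,2].mean())
m=r&(P[...,2]>.009)&(P[...,2]<.02)&~brown;rect(P[m],'tray')
m=(P[...,0]>.4)&(P[...,0]<.63)&(P[...,1]>-.5)&(P[...,1]<-.1)
E
```

```text
7.625 [ 0.44741357 -0.30934304  0.2119363 ] [-3.13924630e+00  1.27219915e-03  3.91361320e-02]
pusher 4442 [ 507.9 -309.1] [ 33.  198.2] 13.81
[ 227   89  189   69 4442]
hi 2511 [ 507.9 -309.1] [ 33.  198.2] 13.77
handle 2175 [ 519.6 -356.9] [33.  99.8] 13.77
0.04088342313771121
foot 336 [ 485.6 -218.4] [32.7 11.4] 13.6
0.03857791243999605
tray 2808 [ 496.9 -307.7] [150.2 260.7] 15.01
```

View pics/w2.png

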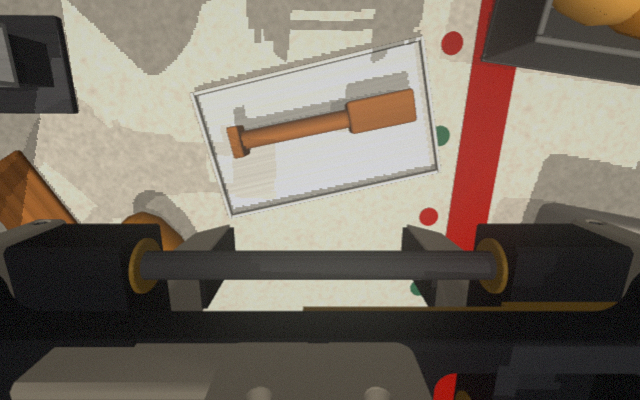

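The wrist view shows the pusher lying with its handle at (382,111) and its foot at (237,141), inside the tray. I'll turn over the handle, then descend.

Call:
move_arm([
  [0.1, 0.1, 0, 0, 0, -0.058],
  [0.2, 0.2, 0, 0, 0, -0.116],
  [0.3, 0.3, 0, 0, 0, -0.174],
  [0.4, 0.4, 0, 0, 0, -0.232],
  [0.5, 0.5, 0, 0, 0, -0.29],
  [0.735, 0.659, 0, 0, 0, -0.348],
  [0.735, 0.659, 0, 0, 0, -0.406],
  [0.735, 0.659, 0, 0, 0, -0.464],
  [0.735, 0.659, 0, 0, 0, -0.522],
  [0.735, 0.659, 0, 0, 0, -0.564],
  [0.735, 0.659, 0, 0, 0, -0.564],
  [0.735, 0.659, 0, 0, 0, -0.564],
], fingers=0.3)

```text
time: 9.18
tool_pos: [0.5236, -0.3737, 0.2129]
tool_rot: [3.142, -0.0, 1.808]
contact_force: [-0.6, 0.6, -0.6]
opening: 0.0601
grip_force: 0.0
```

Call:
move_arm([
  [0, 0, 0.5, 0, 0, 0],
  [0, 0, 1, 0, 0, 0],
  [0, 0, 1, 0, 0, 0],
  [0, 0, 1, 0, 0, 0],
])

```text
time: 9.68
tool_pos: [0.5242, -0.3755, 0.1148]
tool_rot: [3.14, 0.002, 1.809]
contact_force: [0.4, -1.0, 0.6]
opening: 0.0598
grip_force: 0.0
```

```bash
python3 -c "
from h import *
s=robot.observe();print(s['time'],s['tool_pos'],s['tool_rot'],s['opening'],s['qpos'])
T=R.from_euler('xyz',s['tool_rot']);print(T.inv().apply(np.array([.5234,-.3722,.010])-s['tool_pos']))"
```

```text
9.675 [ 0.52416366 -0.37546415  0.11478001] [3.14002919e+00 2.37763856e-03 1.80923078e+00] 0.059777484880501795 [-7.40346582e-01  6.54849041e-01  1.31858902e+00 -3.20063633e-05
  1.16530912e+00 -9.78770312e-01]
[ 0.00360129 -0.00013493  0.10477167]
```

Call:
move_arm([
  [0, 0, 0.5, 0, 0, 0],
  [0, 0, 0.8, 0, 0, 0],
  [0, 0, 0.95, 0, 0, 0],
  [0, 0, 1, 0, 0, 0],
  [0, 0, 1, 0, 0, 0],
  [0, 0, 1, 0, 0, 0],
])

```text
time: 10.42
tool_pos: [0.5239, -0.3755, 0.0142]
tool_rot: [3.14, 0.002, 1.81]
contact_force: [0.6, 0.3, -0.9]
opening: 0.0599
grip_force: 0.0
```

Call:
move_arm([
  [0, 0, 0.04, 0, 0, 0],
  [0, 0, 0.04, 0, 0, 0],
  [0, 0, 0.04, 0, 0, 0],
  [0, 0, 0.04, 0, 0, 0],
  [0, 0, 0.04, 0, 0, 0],
  [0, 0, 0.04, 0, 0, 0],
  [0, 0, 0.04, 0, 0, 0],
  [0, 0, 0.04, 0, 0, 0],
], fingers=-1, newtons=40)

```text
time: 11.42
tool_pos: [0.5233, -0.3749, 0.0088]
tool_rot: [3.142, 0.0, 1.81]
contact_force: [0.7, 0.5, 0.2]
opening: 0.0341
grip_force: 40.0
```

Call:
move_arm([
  [0, 0, 0, 0, 0, 0],
  [0, 0, -0.2, 0, 0, 0],
  [0, 0, -0.5, 0, 0, 0],
  [0, 0, -1, 0, 0, 0],
  [0, 0, -1, 0, 0, 0],
])

```text
time: 12.05
tool_pos: [0.5251, -0.3765, 0.1132]
tool_rot: [3.137, 0.007, 1.81]
contact_force: [0.6, -0.3, -1.4]
opening: 0.0336
grip_force: 40.0
```

```bash
python3 -c "
from h import *
s=robot.observe();print(s['time'],s['tool_pos'],s['tool_rot'],s['opening'],s['grip_force'])"
```

```text
12.05 [ 0.5250519  -0.37654685  0.11320896] [3.13698767 0.00715552 1.80991245] 0.03355555440287864 39.98919367790222
```

Call:
move_arm([
  [0.3, 0.3, 0, 0, 0, 0.02],
  [0.6, 0.6, 0, 0, 0, 0.045],
  [0.9, 0.78, 0, 0, 0, 0.065],
  [0.9, 0.78, 0, 0, 0, 0.065],
  [0.9, 0.78, 0, 0, 0, 0.065],
  [0.9, 0.78, 0, 0, 0, 0.065],
])

```text
time: 12.8
tool_pos: [0.5771, -0.2699, 0.1083]
tool_rot: [-3.141, -0.0, 1.605]
contact_force: [0.9, -0.1, -0.8]
opening: 0.0336
grip_force: 40.0
```

```bash
cat > go.py <<'E'
from h import *
import sys
# press-frame goal of TCP: px py z yaw(deg)
def delta(p,yaw):
    s=robot.observe();T=R.from_euler('xyz',s['tool_rot'])
    G=R.from_euler('xyz',[np.pi,0,np.radians(yaw)])
    print(round(s['time'],2),np.round(s['tool_pos'],4),np.round(s['tool_rot'],4),'shift',np.round(T.inv().apply(np.array(p)-s['tool_pos'])*10,3),'turn',np.round((T.inv()*G).as_rotvec()/np.pi,4),'F',np.round(s['contact_force'],1),'op',round(s['opening'],4),'grip',round(s['grip_force'],1))
def press(x,y,z):
    a=np.radians(92);return np.array([.5562+x*np.cos(a)-y*np.sin(a),.0345+x*np.sin(a)+y*np.cos(a),z])
E
python3 - <<'E'
from go import *
delta(press(-.243,0,.0828),92)
c=cam('wrist');save(c['image'],'w3.png')
E
```

```text
12.8 [ 0.5771 -0.2699  0.1083] [-3.1409e+00 -1.0000e-04  1.6047e+00] shift [ 0.619 -0.103  0.255] turn [-0.0002 -0.     -0.0003] F [ 0.9 -0.1 -0.8] op 0.0336 grip 40.0
```

View pics/w3.png

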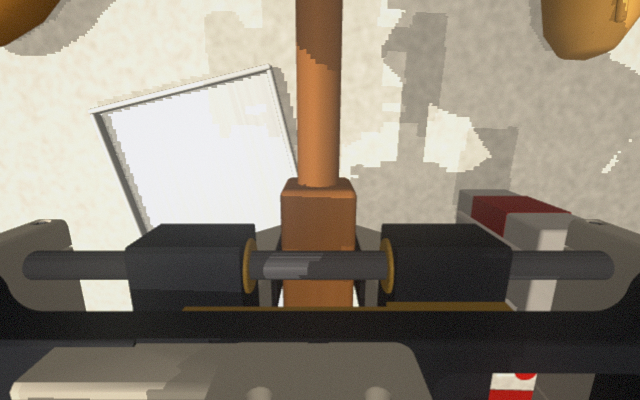

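The wrist view shows the handle at (318,230) held straight, with the shaft running up the image and the carton juice_b on the right at (510,230). I'll check clearance to it before moving on.

```bash
python3 - <<'E'
from go import *
import pickle
a,b=pickle.load(open('first.pkl','rb'))
for n,c in(('top',a),('scene',b)):
    P=cloud(c);m=(P[...,2]>.05)&(P[...,2]<.2)&(P[...,0]>.6)&(P[...,0]<.85)&(P[...,1]>-.4)&(P[...,1]<-.2)
    print(n,P[m].min(0),P[m].max(0))
E
```

```text
top [ 0.69635789 -0.31972886  0.05050713] [ 0.74493328 -0.25680593  0.11163099]
scene [ 0.70341501 -0.32101135  0.05002961] [ 0.74902066 -0.25679755  0.10831155]
```

Call:
move_arm([
  [0.2, -0.05, 0.05, 0, 0, 0],
  [0.4, -0.1, 0.15, 0, 0, 0],
  [0.62, -0.1, 0.255, 0, 0, 0],
  [0.62, -0.1, 0.255, 0, 0, 0],
  [0.62, -0.1, 0.255, 0, 0, 0],
  [0.62, -0.1, 0.255, 0, 0, 0],
])

```text
time: 13.6
tool_pos: [0.566, -0.2082, 0.0836]
tool_rot: [3.141, 0.001, 1.605]
contact_force: [-0.1, -0.3, -1.6]
opening: 0.0338
grip_force: 40.0
```

```bash
python3 - <<'E'
from go import *
delta(press(-.2226,0,.0828),92)
def rect(p,n):
    r=cv2.minAreaRect(p[:,:2].astype(np.float32)*1000);print(n,len(p),np.round(r[0],1),np.round(r[1],1),round(r[2],2),p[:,2].mean())
for n in('top','scene'):
    c=cam(n);P=cloud(c);save(c['image'],'i_'+n+'.png')
    h=cv2.cvtColor(c['image'],cv2.COLOR_RGB2HSV)
    m=(h[...,0]<20)&(h[...,1]>90)&(P[...,0]>.5)&(P[...,0]<.62)&(P[...,1]>-.25)&(P[...,1]<0)&(P[...,2]>.075)&(P[...,2]<.13)
    rect(P[m],n)
    g=P[m];g=g[g[:,1]>g[:,1].max()-.011];rect(g,'foot');print(g[:,2].min(),g[:,2].max())
E
```

```text
13.6 [ 0.566  -0.2082  0.0836] [3.1406e+00 9.0000e-04 1.6051e+00] shift [ 0.203 -0.013  0.008] turn [ 0.0003  0.0003 -0.0002] F [-0.1 -0.3 -1.6] op 0.0338 grip 40.0
top 413 [ 561.9 -108.4] [ 33.6 133.6] 1.86 0.10529795426025762
foot 64 [559.8 -47.2] [10.6 33.4] 89.88 0.11196808120031541
0.10389631837310809 0.11605233197120435
scene 371 [ 569.4 -141.7] [ 31.3 196.3] 2.28 0.10201093289013076
foot 55 [565.8 -48.8] [ 8.6 30.9] 86.54 0.10540500050435128
0.08578525464309361 0.11544836073627396
```

The foot is 1 mm off the bore axis at the right height, 20 mm short of the inlet, so I start pushing.

Call:
move_arm([
  [0.1, -0.01, 0.005, 0, 0, 0],
  [0.2, -0.01, 0.005, 0, 0, 0],
  [0.3, -0.01, 0.005, 0, 0, 0],
  [0.4, -0.01, 0.005, 0, 0, 0],
  [0.48, -0.01, 0.005, 0, 0, 0],
  [0.56, -0.01, 0.005, 0, 0, 0],
  [0.64, -0.01, 0.005, 0, 0, 0],
  [0.72, -0.01, 0.005, 0, 0, 0],
  [0.8, -0.01, 0.005, 0, 0, 0],
])

```text
time: 14.82
tool_pos: [0.5619, -0.1283, 0.083]
tool_rot: [3.141, 0.002, 1.606]
contact_force: [-2.3, -3.5, -0.4]
opening: 0.0339
grip_force: 40.0
```

```bash
python3 - <<'E'
from go import *
delta(press(-.0926,0,.0828),92)
c=cam('top');P=cloud(c);m=(P[...,2]>.105)&(P[...,2]<.13)&(P[...,1]>.098)&(P[...,1]<.22)&(P[...,0]>.5)&(P[...,0]<.6)
print(m.sum(), P[m].min(0) if m.any() else '',P[m].max(0) if m.any() else '')
E
```

```text
14.82 [ 0.5619 -0.1283  0.083 ] [3.1409e+00 2.1000e-03 1.6057e+00] shift [ 0.703 -0.     0.001] turn [ 0.0002  0.0007 -0.    ] F [-2.3 -3.5 -0.4] op 0.0339 grip 40.0
75 [0.53062972 0.09895816 0.11371393] [0.57125037 0.10993199 0.12443131]
```

Call:
move_arm([
  [0.08, 0, 0, 0, 0, 0],
  [0.16, 0, 0, 0, 0, 0],
  [0.24, 0, 0, 0, 0, 0],
  [0.32, 0, 0, 0, 0, 0],
  [0.38, 0, 0, 0, 0, 0],
  [0.44, 0, 0, 0, 0, 0],
  [0.5, 0, 0, 0, 0, 0],
  [0.56, 0, 0, 0, 0, 0],
  [0.62, 0, 0, 0, 0, 0],
  [0.68, 0, 0, 0, 0, 0],
  [0.72, 0, 0, 0, 0, 0],
  [0.72, 0, 0, 0, 0, 0],
])

```text
time: 16.38
tool_pos: [0.5591, -0.055, 0.0827]
tool_rot: [-3.141, -0.0, 1.606]
contact_force: [1.2, 0.3, -1.7]
opening: 0.0333
grip_force: 40.0
```

```bash
cat >> go.py <<'E'
def cheese(n='top'):
    c=cam(n);P=cloud(c);m=(P[...,2]>.105)&(P[...,2]<.13)&(P[...,1]>.098)&(P[...,1]<.24)&(P[...,0]>.5)&(P[...,0]<.6)
    if m.sum()>10:
        r=cv2.minAreaRect(P[m][:,:2].astype(np.float32)*1000);print(n,'cheese',m.sum(),np.round(r[0],1),np.round(r[1],1),round(r[2],2),P[m][:,1].min(),P[m][:,2].mean())
    return c
E
python3 - <<'E'
from go import *
delta(press(-.0926,0,.0828),92)
cheese();c=cheese('scene');save(c['image'],'p_scene.png')
E
```

```text
16.38 [ 0.5591 -0.055   0.0827] [-3.1414e+00 -2.0000e-04  1.6061e+00] shift [-0.031  0.002 -0.001] turn [-0.0001 -0.0001  0.0001] F [ 1.2  0.3 -1.7] op 0.0333 grip 40.0
top cheese 540 [550.8 140.6] [42.1 85.2] 0.99 0.09807104263702957 0.11828792990668743
scene cheese 389 [554.1 141.3] [46.  82.3] 2.45 0.10001652983195694 0.11605392551384147
```

View pics/p_scene.png

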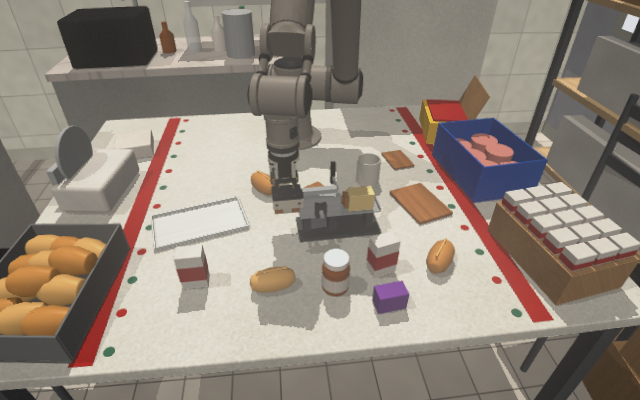

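The scene shows the cheese standing on the shelf at (358,197), clear of the sleeve, with the pusher in the bore. I withdraw it and head back to the tray.

Call:
move_arm([
  [-0.1, 0, 0, 0, 0, 0],
  [-0.3, 0, 0, 0, 0, 0],
  [-0.55, 0, 0, 0, 0, 0],
  [-0.8, 0, 0, 0, 0, 0],
  [-0.95, 0, 0, 0, 0, 0],
  [-0.95, 0, 0, 0, 0, 0],
])

```text
time: 17.23
tool_pos: [0.5624, -0.1519, 0.0826]
tool_rot: [3.141, 0.0, 1.603]
contact_force: [0.2, 0.3, -1.4]
opening: 0.0338
grip_force: 40.0
```

Call:
move_arm([
  [-0.3, 0, 0, 0, 0, 0],
  [-0.7, 0, 0, 0, 0, 0],
  [-0.8, 0, 0, 0, 0, 0],
  [-0.8, -0.1, -0.3, 0, 0, 0],
  [-0.9, -0.2, -0.5, 0, 0, 0],
  [-1, -0.3, -0.5, 0, 0, 0],
  [-1, -0.3, -0.5, 0, 0, 0],
])

```text
time: 18.1
tool_pos: [0.535, -0.2519, 0.1322]
tool_rot: [-3.141, -0.0, 1.604]
contact_force: [-1.0, 0.1, -1.8]
opening: 0.034
grip_force: 40.0
```

```bash
python3 - <<'E'
from go import *
delta([.5233,-.3749,.113],103.7)
E
```

```text
18.1 [ 0.535  -0.2519  0.1322] [-3.1407e+00 -4.0000e-04  1.6044e+00] shift [-1.226 -0.158  0.191] turn [-0.0003 -0.0002 -0.0654] F [-1.   0.1 -1.8] op 0.034 grip 40.0
```

Call:
move_arm([
  [-0.4, -0.08, 0.1, 0, 0, -0.03],
  [-0.8, -0.16, 0.19, 0, 0, -0.065],
  [-1, -0.16, 0.19, 0, 0, -0.065],
  [-1, -0.16, 0.19, 0, 0, -0.065],
  [-1, -0.16, 0.19, 0, 0, -0.065],
])

```text
time: 18.73
tool_pos: [0.5239, -0.3506, 0.1136]
tool_rot: [-3.142, -0.001, 1.81]
contact_force: [-0.4, -0.1, -1.5]
opening: 0.0339
grip_force: 40.0
```

```bash
python3 - <<'E'
from go import *
delta([.5233,-.3749,.0095],103.7)
E
```

```text
18.73 [ 0.5239 -0.3506  0.1136] [-3.1416e+00 -9.0000e-04  1.8098e+00] shift [-0.236 -0.063  1.041] turn [-0.     -0.0003 -0.    ] F [-0.4 -0.1 -1.5] op 0.0339 grip 40.0
```

Call:
move_arm([
  [-0.24, -0.06, 0, 0, 0, 0],
  [-0.24, -0.06, 0.4, 0, 0, 0],
  [-0.24, -0.06, 0.75, 0, 0, 0],
  [-0.24, -0.06, 0.9, 0, 0, 0],
  [-0.24, -0.06, 1, 0, 0, 0],
  [-0.24, -0.06, 1, 0, 0, 0],
  [-0.24, -0.06, 1, 0, 0, 0],
  [-0.24, -0.06, 1, 0, 0, 0],
])

```text
time: 19.73
tool_pos: [0.5238, -0.377, 0.0148]
tool_rot: [3.141, 0.002, 1.81]
contact_force: [0.1, 0.5, -1.7]
opening: 0.0343
grip_force: 40.0
```

```bash
python3 - <<'E'
from go import *
delta([.5233,-.3749,.0088],103.7)
E
```

```text
19.73 [ 0.5238 -0.377   0.0148] [3.1406e+00 1.6000e-03 1.8098e+00] shift [ 0.022 -0.     0.06 ] turn [ 0.0003  0.0005 -0.    ] F [ 0.1  0.5 -1.7] op 0.0343 grip 40.0
```

Call:
move_arm([
  [0, 0, 0.025, 0, 0, 0],
  [0, 0, 0.05, 0, 0, 0],
  [0, 0, 0.05, 0, 0, 0],
  [0, 0, 0.05, 0, 0, 0],
])

```text
time: 20.23
tool_pos: [0.5234, -0.3767, 0.0087]
tool_rot: [3.142, 0.0, 1.81]
contact_force: [0.4, -1.2, 0.2]
opening: 0.0336
grip_force: 40.0
```

Call:
move_arm([
  [0, 0, 0, 0, 0, 0],
  [0, 0, 0, 0, 0, 0],
  [0, 0, 0, 0, 0, 0],
  [0, 0, 0, 0, 0, 0],
  [0, 0, -0.2, 0, 0, 0],
  [0, 0, -0.6, 0, 0, 0],
  [0, 0, -1, 0, 0, 0],
], fingers=0.3)

```text
time: 21.1
tool_pos: [0.5232, -0.3765, 0.1096]
tool_rot: [-3.141, -0.0, 1.81]
contact_force: [0.2, -0.0, -0.4]
opening: 0.0595
grip_force: 0.0
```

Call:
move_arm([
  [0, 0, -0.5, 0, 0, 0],
  [0, 0, -1, 0, 0, 0],
  [0, 0, -1, 0, 0, 0],
  [0, 0, -1, 0, 0, 0],
])

```text
time: 21.6
tool_pos: [0.5231, -0.3763, 0.2081]
tool_rot: [-3.141, -0.001, 1.81]
contact_force: [-0.8, -0.3, -0.4]
opening: 0.0596
grip_force: 0.0
```

```bash
python3 - <<'E'
from go import *
delta(press(.113,0,.23),2)
c=cheese();save(c['image'],'t2.png')
P=cloud(c);h=cv2.cvtColor(c['image'],cv2.COLOR_RGB2HSV)
m=(h[...,0]<20)&(h[...,1]>90)&(P[...,0]>.44)&(P[...,0]<.58)&(P[...,1]>-.43)&(P[...,1]<-.19)&(P[...,2]<.06)
print(cv2.minAreaRect(P[m][:,:2].astype(np.float32)*1000),P[m][:,2].max(),m.sum())
E
```

```text
21.6 [ 0.5231 -0.3763  0.2081] [-3.1410e+00 -7.0000e-04  1.8099e+00] shift [ 5.019  1.524 -0.216] turn [-3.00e-04 -0.00e+00  5.65e-01] F [-0.8 -0.3 -0.4] op 0.0596 grip 0.0
top cheese 481 [550.3 148.1] [41.3 70.5] 1.19 0.11254155352305042 0.1191469407419467
((507.7735290527344, -310.0709533691406), (33.18974685668945, 199.90298461914062), 13.642888069152832) 0.04563708588036275 684
```

View pics/t2.png

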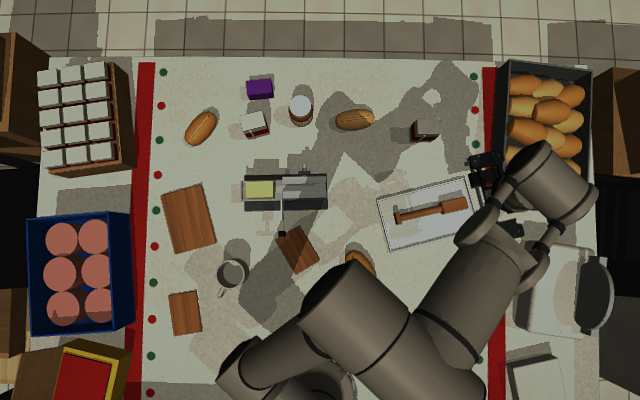

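The top view shows the pusher back in the tray at (430,210), the cheese on the shelf at (260,190), and the gate open. Next I go to the cheese.

Call:
move_arm([
  [0.5, 0.25, 0, 0, 0, 0.03],
  [1, 0.5, 0, 0, 0, 0.065],
  [1, 0.5, 0, 0, 0, 0.065],
], fingers=0.6)

```text
time: 22.02
tool_pos: [0.5485, -0.2636, 0.2072]
tool_rot: [-3.139, -0.003, 1.61]
contact_force: [-0.1, -0.9, 0.1]
opening: 0.0728
grip_force: 0.0
```

Call:
move_arm([
  [0.5, 0, 0, 0, 0, 0],
  [1, 0, 0, 0, 0, 0],
  [1, 0, 0, 0, 0, 0],
])

```text
time: 22.4
tool_pos: [0.5442, -0.1654, 0.2077]
tool_rot: [-3.139, -0.001, 1.61]
contact_force: [-0.4, -0.5, -0.3]
opening: 0.0738
grip_force: 0.0
```

Call:
move_arm([
  [0.5, 0, 0, 0, 0, 0],
  [1, 0, 0, 0, 0, 0],
  [1, 0, 0, 0, 0, 0],
])

```text
time: 22.78
tool_pos: [0.541, -0.0664, 0.208]
tool_rot: [-3.14, -0.0, 1.609]
contact_force: [1.4, -0.3, 0.1]
opening: 0.0737
grip_force: 0.0
```

Call:
move_arm([
  [0.5, 0, 0, 0, 0, 0],
  [1, 0, 0, 0, 0, 0],
  [1, 0, 0, 0, 0, 0],
])

```text
time: 23.15
tool_pos: [0.538, 0.033, 0.2081]
tool_rot: [-3.141, 0.0, 1.609]
contact_force: [0.2, -0.7, 0.2]
opening: 0.0737
grip_force: 0.0
```

Call:
move_arm([
  [0.5, 0.08, 0, 0, 0, 0],
  [1, 0.16, 0, 0, 0, 0],
  [1, 0.16, 0, 0, 0, 0],
  [1, 0.16, 0, 0, 0, 0],
])

```text
time: 23.65
tool_pos: [0.5508, 0.1307, 0.2081]
tool_rot: [-3.141, 0.001, 1.605]
contact_force: [0.5, 0.0, -0.2]
opening: 0.0736
grip_force: 0.0
```

```bash
python3 - <<'E'
from go import *
delta([.5515,.148,.08],91.6)
E
```

```text
23.65 [0.5508 0.1307 0.2081] [-3.1407e+00  1.2000e-03  1.6048e+00] shift [0.174 0.014 1.281] turn [-0.0003  0.0004  0.0019] F [ 0.5  0.  -0.2] op 0.0736 grip 0.0
```

Call:
move_arm([
  [0.17, 0.01, 0, 0, 0, 0],
  [0.17, 0.01, 0.4, 0, 0, 0],
  [0.17, 0.01, 0.8, 0, 0, 0],
  [0.17, 0.01, 0.8, 0, 0, 0],
  [0.17, 0.01, 0.8, 0, 0, 0],
])

```text
time: 24.28
tool_pos: [0.5518, 0.1496, 0.1302]
tool_rot: [3.139, -0.0, 1.605]
contact_force: [-0.8, -0.6, -0.0]
opening: 0.0735
grip_force: 0.0
```

Call:
move_arm([
  [0, 0, 0.2, 0, 0, 0],
  [0, 0, 0.4, 0, 0, 0],
  [0, 0, 0.48, 0, 0, 0],
  [0, 0, 0.48, 0, 0, 0],
  [0, 0, 0.48, 0, 0, 0],
])

```text
time: 24.9
tool_pos: [0.5515, 0.1498, 0.0819]
tool_rot: [3.139, -0.0, 1.606]
contact_force: [0.3, -0.2, 0.1]
opening: 0.0735
grip_force: 0.0
```

Call:
move_arm([
  [0, 0, 0, 0, 0, 0],
  [0, 0, 0, 0, 0, 0],
  [0, 0, 0, 0, 0, 0],
  [0, 0, 0, 0, 0, 0],
  [0, 0, 0, 0, 0, 0],
  [0, 0, 0, 0, 0, 0],
  [0, 0, 0, 0, 0, 0],
  [0, 0, 0, 0, 0, 0],
], fingers=-1, newtons=20)

```text
time: 25.9
tool_pos: [0.5508, 0.1497, 0.0808]
tool_rot: [3.141, 0.0, 1.606]
contact_force: [0.9, 0.2, 1.7]
opening: 0.0422
grip_force: 20.0
```

```bash
python3 - <<'E'
from go import *
delta([.5515,.148,.08],91.6)
E
```

```text
25.9 [0.5508 0.1497 0.0808] [3.1414e+00 1.0000e-04 1.6057e+00] shift [-0.018  0.006  0.008] turn [0.0001 0.     0.0022] F [0.9 0.2 1.7] op 0.0422 grip 20.0
```

Call:
move_arm([
  [0, 0, -0.15, 0, 0, 0],
  [0, 0, -0.4, 0, 0, 0],
  [0, 0, -0.6, 0, 0, 0],
  [0, 0, -0.6, 0, 0, 0],
])

```text
time: 26.4
tool_pos: [0.5518, 0.1499, 0.1427]
tool_rot: [3.138, -0.0, 1.606]
contact_force: [-0.7, -0.6, -1.3]
opening: 0.0419
grip_force: 20.0
```

Call:
move_arm([
  [0.2, -0.07, 0, 0, 0, 0],
  [0.5, -0.16, 0, 0, 0, 0],
  [0.8, -0.26, 0, 0, 0, 0],
  [1, -0.33, 0, 0, 0, 0],
])

```text
time: 26.9
tool_pos: [0.5126, 0.2504, 0.1397]
tool_rot: [-3.14, 0.0, 1.607]
contact_force: [0.6, 0.2, -2.1]
opening: 0.0418
grip_force: 20.0
```

Call:
move_arm([
  [0.3, -0.1, 0, 0, 0, 0],
  [0.6, -0.2, 0, 0, 0, 0],
  [0.9, -0.3, 0, 0, 0, 0],
  [1, -0.33, 0, 0, 0, 0],
  [1, -0.33, 0, 0, 0, 0],
  [1, -0.33, 0, 0, 0, 0],
])

```text
time: 27.65
tool_pos: [0.4781, 0.3465, 0.1405]
tool_rot: [-3.141, 0.001, 1.605]
contact_force: [-0.8, -0.5, -1.9]
opening: 0.0418
grip_force: 20.0
```

```bash
python3 - <<'E'
from go import *
delta([.477,.357,.0258],92)
c=cam('wrist');save(c['image'],'w4.png')
E
```

```text
27.65 [0.4781 0.3465 0.1405] [-3.1413e+00  7.0000e-04  1.6050e+00] shift [ 0.107 -0.007  1.147] turn [-0.0001  0.0002 -0.0002] F [-0.8 -0.5 -1.9] op 0.0418 grip 20.0
```

View pics/w4.png

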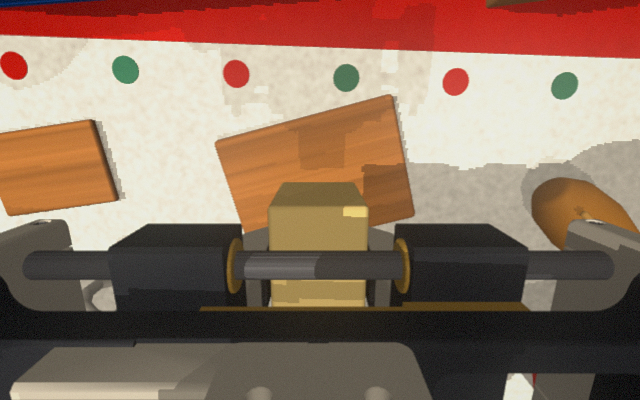

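The wrist view shows the cheese at (318,240), held level over the large board at (320,165). I lower it to just above the board.

Call:
move_arm([
  [0.11, -0.01, 0, 0, 0, 0],
  [0.11, -0.01, 0.3, 0, 0, 0],
  [0.11, -0.01, 0.6, 0, 0, 0],
  [0.11, -0.01, 0.85, 0, 0, 0],
  [0.11, -0.01, 1, 0, 0, 0],
  [0.11, -0.01, 1, 0, 0, 0],
  [0.11, -0.01, 1, 0, 0, 0],
  [0.11, -0.01, 1, 0, 0, 0],
])

```text
time: 28.7
tool_pos: [0.4771, 0.3586, 0.0418]
tool_rot: [3.14, -0.001, 1.606]
contact_force: [-0.5, 0.2, -1.5]
opening: 0.042
grip_force: 20.0
```

```bash
python3 - <<'E'
from go import *
delta([.477,.357,.0258],92)
E
```

```text
28.7 [0.4771 0.3586 0.0418] [ 3.1397e+00 -9.0000e-04  1.6056e+00] shift [-0.017 -0.002  0.16 ] turn [ 0.0006 -0.0003 -0.    ] F [-0.5  0.2 -1.5] op 0.042 grip 20.0
```

Call:
move_arm([
  [0, 0, 0.05, 0, 0, 0],
  [0, 0, 0.1, 0, 0, 0],
  [0, 0, 0.13, 0, 0, 0],
  [0, 0, 0.14, 0, 0, 0],
  [0, 0, 0.15, 0, 0, 0],
  [0, 0, 0.15, 0, 0, 0],
  [0, 0, 0.15, 0, 0, 0],
  [0, 0, 0.15, 0, 0, 0],
])

```text
time: 29.7
tool_pos: [0.4765, 0.3583, 0.0258]
tool_rot: [3.141, -0.0, 1.606]
contact_force: [-0.7, 0.3, -1.3]
opening: 0.0419
grip_force: 20.0
```

```bash
python3 - <<'E'
from go import *
delta([.477,.357,.0258],92)
E
```

```text
29.7 [0.4765 0.3583 0.0258] [ 3.1413 -0.      1.6057] shift [-0.013  0.004 -0.   ] turn [ 0.0001 -0.     -0.    ] F [-0.7  0.3 -1.3] op 0.0419 grip 20.0
```

Call:
move_arm([
  [0, 0, 0.01, 0, 0, 0],
  [0, 0, 0.015, 0, 0, 0],
  [0, 0, 0.015, 0, 0, 0],
  [0, 0, 0.015, 0, 0, 0],
])

```text
time: 30.2
tool_pos: [0.4765, 0.3583, 0.0257]
tool_rot: [3.141, -0.0, 1.606]
contact_force: [-3.7, -2.2, 10.6]
opening: 0.0417
grip_force: 20.0
```

Contact with the board, so I release and retreat.

Call:
move_arm([
  [0, 0, 0, 0, 0, 0],
  [0, 0, 0, 0, 0, 0],
  [0, 0, 0, 0, 0, 0],
  [0, 0, 0, 0, 0, 0],
  [0, 0, -0.2, 0, 0, 0],
  [0, 0, -0.6, 0, 0, 0],
  [0, 0, -1, 0, 0, 0],
  [0, 0, -1, 0, 0, 0],
], fingers=0.5)

```text
time: 31.2
tool_pos: [0.4782, 0.3593, 0.1276]
tool_rot: [3.135, -0.003, 1.606]
contact_force: [-0.0, 0.9, 0.1]
opening: 0.0687
grip_force: 0.0
```

Call:
move_arm([
  [-0.5, 0, -0.5, 0, 0, 0],
  [-1, 0, -1, 0, 0, 0],
  [-1, 0, -1, 0, 0, 0],
  [-1, 0, -1, 0, 0, 0],
])

```text
time: 31.7
tool_pos: [0.48, 0.258, 0.2238]
tool_rot: [-3.142, -0.0, 1.604]
contact_force: [-0.4, 0.2, -1.2]
opening: 0.069
grip_force: 0.0
```

```bash
python3 - <<'E'
from go import *
delta([.477,.357,.0258],92)
for n in('top','scene'):
    c=cam(n);P=cloud(c);save(c['image'],'f_'+n+'.png')
    m=(P[...,2]>.045)&(P[...,2]<.08)&(P[...,0]>.4)&(P[...,0]<.56)&(P[...,1]>.28)&(P[...,1]<.43)
    print(n,cv2.minAreaRect(P[m][:,:2].astype(np.float32)*1000),m.sum(),np.median(P[m][:,2]))
    m=(P[...,2]>.139)&(P[...,2]<.15)&(P[...,0]>.37)&(P[...,0]<.52)&(P[...,1]>.05)&(P[...,1]<.13);print('post',P[m].mean(0),m.sum())
E
```

```text
31.7 [0.48   0.258  0.2238] [-3.1416e+00 -2.0000e-04  1.6043e+00] shift [0.99  0.003 1.98 ] turn [-0.     -0.0001 -0.0004] F [-0.4  0.2 -1.2] op 0.069 grip 0.0
top ((0.0, 0.0), (0.0, 0.0), 0.0) 0 nan
post [0.43900038 0.08881297 0.14481045] 36
scene ((478.0807189941406, 353.56878662109375), (47.731407165527344, 72.5312728881836), 0.343802809715271) 324 0.06283772591752179
post [0.44514174 0.08705523 0.14337641] 20
  return _methods._mean(a, axis=axis, dtype=dtype,
  ret = ret.dtype.type(ret / rcount)
```

View pics/f_scene.png

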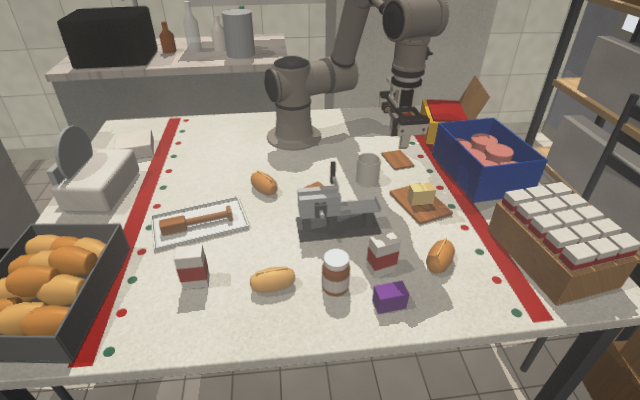

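The scene shows the cheese on the large board at (422,196), the pusher in its tray at (197,221), the gate open, the bystanders where they were, and the arm clear.

```bash
python3 -c "
from cell import robot
print(robot.hand_in())"
```

```text
the job is handed in; nothing more can be done
None
```

I handed the job in at about 32 s: gate open at its stop, pusher flat in its tray, cheese lying on the middle of the largest board, nothing else disturbed; the hand-in call returned no verdict.

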